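Nudge a tenon key home against a hidden stop

ROBOT

A 7-joint arm with a two-finger parallel gripper is mounted at the origin on the work surface. World frame = base frame: x ahead of the robot, y to its left, z up, the work surface at z = 0. Lengths are in m, angles in rad, forces in N, time in s.
With the tool pointing down it reaches from about 0.425 to 0.875 m from the base axis. Payload 4.7 kg.
Tool frame: the origin (TCP) lies on the centre line of the jaws, within the pads' length; the fingertips stand 11 mm ahead of it and the grasp point (between the pads) lies 8 mm behind it; x points along the fingers, y is the direction in which the jaws open and shut, and the axes are right-handed (so a half turn about x gives the same grasp; the last joint's range is limited). The gripper opens to 87 mm and grips with 3 to 60 N. Pads are 19 mm wide; open, the fingers measure 117 mm over their backs; the gripper's body (75 mm by 190 mm) begins 51 mm behind the grasp point.
Start: joints at [1.225, 0.321, -0.07, 1.45, 0.023, 1.371, -0.057], TCP at [0.229, -0.608, 0.234] pointing down, gripper open.
Joint ranges: [-2.86, 2.86], [-0.3, 2.09], [-1.38, 1.24], [0.06, 2.45], [-1.56, 4.7], [0.09, 2.05], [-2.69, 2.69]. Speed limits (rad/s): [2.57, 2.57, 3.14, 3.14, 3.14, 3.14, 3.14].

INTERFACE

Orientations are given as a 3x3 rotation matrix whose columns are the frame's x, y, z axes.
In Python, from bench import ctrl gives the robot as it stands.
- The arm moves only by the shell command python3 -m handwheel 'ROWS' [FORCE]. ROWS is JSON, a list that holds one entry, the list of rows, each a list of 7 numbers: the shift along the world's x, y, z in mm, then the turn, a rotation vector about the world's x, y, z in rad, then the opening, from 0 (shut) to 1 (fully open). A call has 1 to 12 rows; each row is the pose to reach, as a shift and turn from the pose measured when the call began; what a row does not reach only later rows make up. A row lasts 1/10 s, in which the tool goes at most 50 mm and 8.59 degrees, less where a joint would pass 70% of its speed; a pose out of reach is approached as far as the arm can. A call with a gripper value outside its range is refused whole. The fingers move at their own pace and stop on an object; FORCE is the grip in N (left out, the last holds). Time passes only in rows, so rows that repeat a pose let the fingers close. It gives the time, the measured TCP pose, the force and the opening at its end, in the units of the state.
- ctrl.read_state(): the state, without advancing time (a new reading comes with each control period).
- ctrl.camera(name): name is "scene" or "top" or "wrist"; returns the picture (420x560x3 uint8, blue, green, red); there is no depth.
- ctrl.camera_params(name): a dict with "fovy" (degrees; the focal length in pixels is half the picture's height over the tangent of half this angle, whatever the lens; pixels are square), "cx", "cy" (the principal point, pixels), "camera_from_world" (4x4, takes a point from world to camera coordinates). Camera axes: x right, y down, z forward; pixel columns grow to the right and rows downward; lengths in m; the calibration is good to about 2 mm. A picture is of the moment at which its call begins: read the wrist's pose just before it. camera_params takes no time and is no camera call; for the wrist camera it gives the pose at the moment of the call.
- ctrl.job_done(): hands the job in, once; it reports no verdict.
The state is a dict: "clock": time; "joint_pos": joint angles; "qd": joint speeds; "joint_efforts": joint torques, N m; "eef_pos": TCP position; "ee_rot": TCP orientation; "force": force on the tool from outside, world axes, zero at the start; "ft_torque": the same for the moment, N m; "gripper_width": finger opening in m.
Only numpy, scipy, OpenCV 4.12 (cv2) and the standard library are available. Lean on these libraries where they do the work, as an engineer would, in place of code of your own. Each camera call takes 0.05 s, during which the arm holds its last target.

TASK

Pick up the wooden-handled setting bar from the rubber mat and, with its metal nose, nudge the tenon key gently along the jig's channel and in under the hood until it is fully home against the sprung stop hidden inside, pushing only lightly once it gets there. Never touch the key with the fingers or shove it hard. Then lay the bar back down on the mat, and leave everything else where it is.

Things in the scene. Friction and masses are not known exactly. Their poses are not given: they have to be found in the camera images.
- jig: Dark iron setting jig, fixed, 160 long x 58 wide x 64 high (mm, as all sizes here). Origin on the table, under the channel's centre line, level with the hood's mouth. x: along the channel in the pushing direction, from the open end into the hood; z up. Channel floor at z = 20, 26 wide between walls up to z = 34; open from x = -75 to 0, grey hood over x = 0 to 85, its ceiling at z = 56
- hood_mouth (a point): Mouth of the hood, on the centre line at mid key height (jig x = 0, z = 30). Hidden 25 to 55 beyond it, different each time and not measured, stands the stop_face: a pad on a stiff spring (8 N per mm, 5 travel). 4 to 20 beyond it a spring shoe in the +y wall rubs on the key: pushing takes 1 to 7 N there, about 1 N in the open channel; the stop is felt as a clear further rise
- channel_end (a point): Open end of the channel: centre line, on the channel floor (jig x = -75, z = 20). The setting bar's nose enters here
- key: Blue anodized steel tenon key, loose, 50 long (x) x 24 wide x 20 high, 0.1 to 0.2 kg, lying in the open channel with 1 play each side. Origin: centre of its underside; x points into the hood. Its front end (x = 25) must meet the stop; the bar pushes its rear end (x = -25), which starts within 8 of the channel's open end. Over 20 N on it is a hard shove, over 0.2 m/s too fast
- bar: Setting bar, loose, 0.14 kg: hardwood handle 80 long x 24 wide x 34 high with a square-ended metal nose 100 long x 14 wide x 12 high out of its front at half height. Origin: on the underside below the grip point; x points to the nose, z up as it lies. Handle x = -58 to 22, nose x = 22 to 122. Grip across the 24 width at x = 0, about 20 above the underside
- bar_tip (a point): Centre of the end face of the bar's nose (bar x = 122, z = 17)
- mat: Black rubber mat stuck to the table, 250 (x) x 150 (y) x 3 thick, origin at the centre of its underside; the bar starts on it and must be laid back on it with the bar's origin over the mat
- angle_plate: bystander: squat cast iron angle plate 60 x 60 x 56, loose; leave alone
- cam_lever: bystander: zinc-plated cam lever about 110 long, 16 thick, loose; leave alone
- jack_foot: bystander: small steel jack foot, 36 across, 42 high, loose; leave alone
Things that resemble listed ones, but are neither listed nor needed, are in the scene too. Of the things that look like the bar, the larger one is meant. What is shaped like the jig but turquoise is not meant.

How it is judged:
On the way, in this order (a step that is already met when the one before it is completed fails the run):
1. the bar is picked up off the mat in the fingers (height (world z) of bar above 0.008 m and contact force between the fingers and bar above 1 N), for 0.2 s.
2. the key is home against the hidden stop (gap under 1.5 mm), pushed there by the bar held in the fingers (x of stop_face in the frame of key below 0.0265 m and contact force between the fingers and bar above 1 N), for 0.2 s.
At the end, for the whole second after the job is handed in: The key lies flat in the channel, at rest, its front end within 1.5 mm of the hidden stop's face; the bar lies level and at rest on the mat, its origin over the mat (x of stop_face in the frame of key below 0.0265 m and z of key in the frame of jig below 0.023 m and linear speed of each of key, bar below 0.01 m/s and x of bar in the frame of mat between -0.125 and 0.125 m and y of bar in the frame of mat between -0.075 and 0.075 m and height (world z) of bar below 0.032 m and angle between bar's own x axis and vertical between 1.42 and 1.72 rad); the robot touches nothing.
It fails at once if the bar pushes the key with more than 20 N (contact force between bar and key above 20 N).
It fails at once if the key is shoved faster than 0.2 m/s (linear speed of key above 0.2 m/s).
It fails at once if the fingers touch the key (contact force between the fingers and key above 0.5 N).
It fails at once if a bystander is moved by more than 15 mm (distance of any of angle_plate, cam_lever, jack_foot from where it was at the start of the episode above 0.015 m).
It also fails if it takes over 64 s, if anything falls off the work surface, if the arm or the gripper's body presses on something with over 40 N, if the wrist force passes 120 N, or if a joint passes its speed limit or range.

## Working session

There is one attempt and no reset: what is moved stays moved. The work goes in short steps, Python scripts to look and compute and a shell command to move; the robot and the scene stay as the last step left them, time stands still between calls to the robot, and variables do not carry over. Pictures are saved under pics/ and viewed, and the job is handed in when it is done.

```bash
ls; mkdir -p pics; python3 - <<'E'
from bench import ctrl
import cv2
for n in ["scene","top","wrist"]:
    p=ctrl.camera_params(n); print(n,p)
    cv2.imwrite(f"pics/a_{n}.png",ctrl.camera(n))
s=ctrl.read_state(); print(s)
E
```

```text
pics
scene {'fovy': 51.77465203502565, 'cx': 278.4551552248465, 'cy': 206.47422315890032, 'camera_from_world': array([[ 0.4892292 ,  0.87215072, -0.0028129 , -0.22563282],
       [ 0.73923568, -0.4163782 , -0.52930124, -0.3863828 ],
       [-0.46280169,  0.25687023, -0.8484293 ,  1.61994046],
       [ 0.        ,  0.        ,  0.        ,  1.        ]])}
top {'fovy': 50.418400336810386, 'cx': 284.79993628679296, 'cy': 214.25712306279456, 'camera_from_world': array([[ 2.40551535e-02, -9.99710537e-01, -4.38836815e-04,
        -6.65724691e-02],
       [-9.94094520e-01, -2.38735520e-02, -1.05859051e-01,
         5.17912441e-01],
       [ 1.05817932e-01,  2.98270099e-03, -9.94381048e-01,
         1.11126855e+00],
       [ 0.00000000e+00,  0.00000000e+00,  0.00000000e+00,
         1.00000000e+00]])}
wrist {'fovy': 62.23204212862252, 'cx': 278.6547973499256, 'cy': 204.58206698452153, 'camera_from_world': array([[ 0.35110022, -0.93633539, -0.00216268, -0.64934865],
       [-0.90203307, -0.33885545,  0.26741977, -0.03274837],
       [-0.25112743, -0.09194033, -0.9635777 ,  0.39097202],
      
[... 192 characters left out ...]
 'qd': array([-5.25756078e-04, -1.93131516e-03, -1.80493792e-05, -2.02782702e-03,
        1.26250680e-03,  8.58463969e-04,  1.90327606e-03]), 'joint_efforts': array([-4.83808417e-04, -4.91798365e+01, -4.04973859e-01, -3.12875640e+01,
       -6.39893068e-02,  4.05956770e-02,  1.21474541e-04]), 'eef_pos': array([ 0.22864916, -0.60804008,  0.23269952]), 'ee_rot': array([[-6.24047833e-04,  3.52062885e-01, -9.35976140e-01],
       [ 1.31891737e-03, -9.35975219e-01, -3.52063418e-01],
       [-9.99998936e-01, -1.45417961e-03,  1.19751452e-04]]), 'force': array([ 0.01042967, -0.43481988,  0.58482826]), 'ft_torque': array([ 0.0383157 ,  0.06754896, -0.04137929]), 'gripper_width': 0.08721315221154638}
```

View pics/a_scene.png

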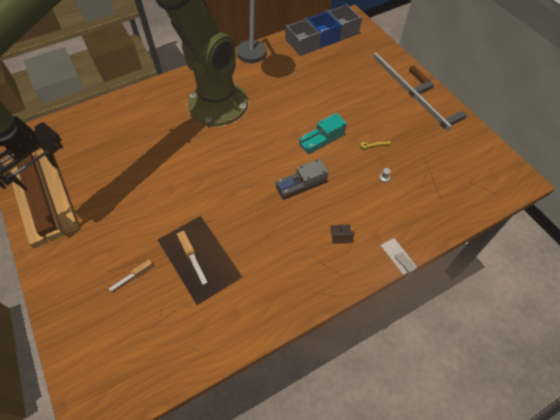

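View pics/a_top.png

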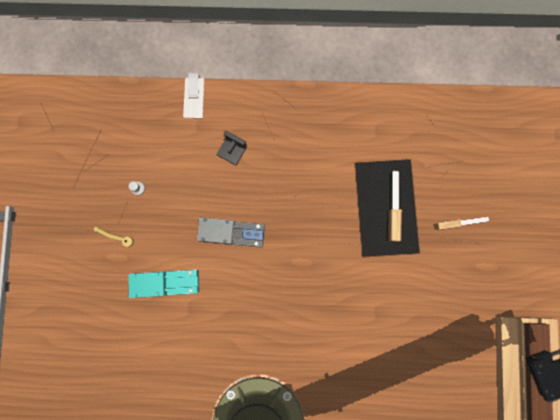

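View pics/a_wrist.png

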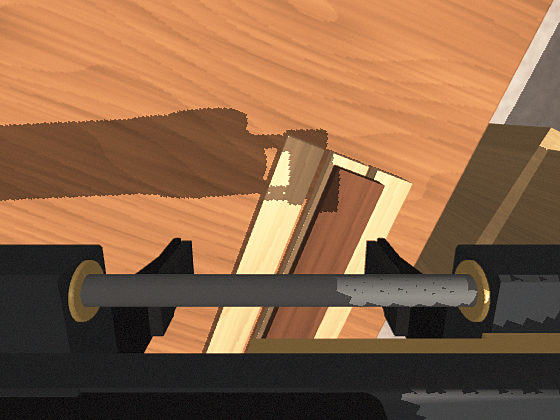

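The pieces that look like the bar in the top view are the one on the mat at (396,205) and a smaller one off the mat at (462,222). The larger one, on the mat, is the bar meant. The dark jig is at (230,232); the turquoise one at (163,284) is not meant. I'll confirm with enlarged crops.

```bash
python3 - <<'E'
import cv2
a=cv2.imread("pics/a_top.png")
cv2.imwrite("pics/b1.png",cv2.resize(a[150:265,345:500],None,fx=5,fy=5,interpolation=cv2.INTER_CUBIC))
cv2.imwrite("pics/b2.png",cv2.resize(a[205:260,185:275],None,fx=8,fy=8,interpolation=cv2.INTER_CUBIC))
s=cv2.imread("pics/a_scene.png")
cv2.imwrite("pics/b3.png",cv2.resize(s[150:205,265:340],None,fx=8,fy=8,interpolation=cv2.INTER_CUBIC))
E
```

```text
(no output)
```

View pics/b1.png

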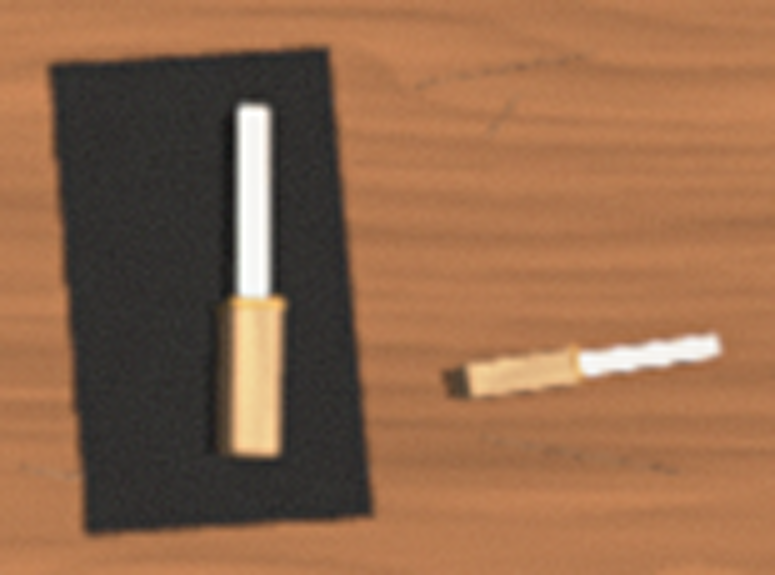

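View pics/b2.png

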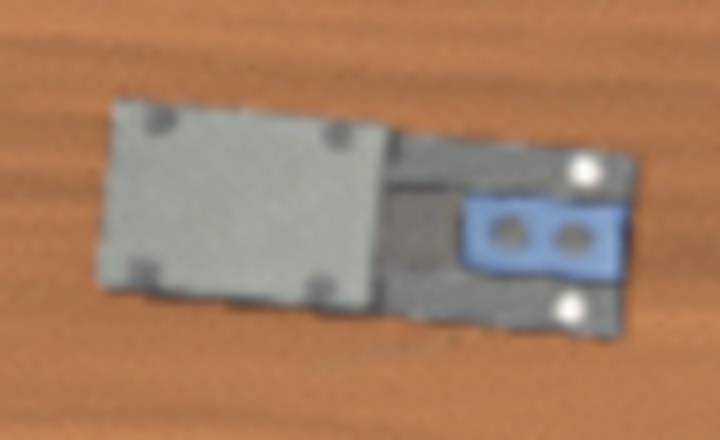

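View pics/b3.png

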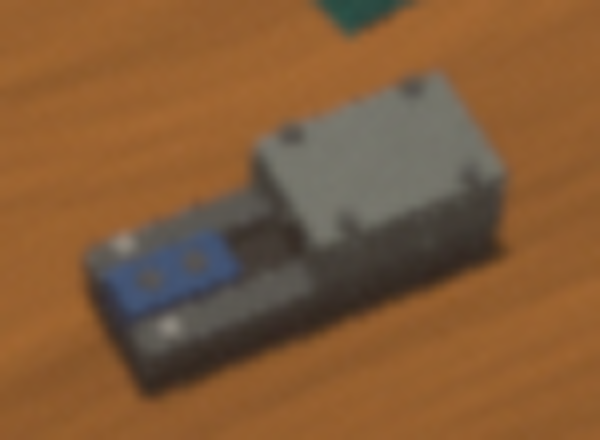

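```bash
cat > h.py <<'E'
import numpy as np
def ray(p,uv,shape_h=420):
    f=shape_h/2/np.tan(np.radians(p["fovy"])/2)
    T=np.array(p["camera_from_world"]);R=T[:3,:3];t=T[:3,3]
    return -R.T@t, R.T@np.array([(uv[0]-p["cx"])/f,(uv[1]-p["cy"])/f,1])
def at(p,uv,z):
    o,d=ray(p,uv); return o+d*(z-o[2])/d[2]
def proj(p,X):
    f=210/np.tan(np.radians(p["fovy"])/2)
    T=np.array(p["camera_from_world"]);c=T[:3,:3]@np.array(X)+T[:3,3]
    return c[:2]/c[2]*f+np.array([p["cx"],p["cy"]])
def crop(X,x0,y0,k): return ((X[0]+.5)/k-.5+x0,(X[1]+.5)/k-.5+y0)
E
python3 - <<'E'
from bench import ctrl
from h import *
np.set_printoptions(precision=4,suppress=True)
p=ctrl.camera_params("top")
c=lambda X,z:at(p,crop(X,345,150,5),z)
print("tipL,R",c((237,104),.026),c((271,104),.026))
print("handle front",c((232,302),.037),c((286,302),.037),"back",c((232,457),.037),c((281,457),.037))
print("mat",[c(q,.003)[:2] for q in [(50,65),(328,47),(372,515),(88,533)]])
c=lambda X,z:at(p,crop(X,185,205,8),z)
print("hood top far",c((116,100),.064),c((97,288),.064),"near",c((388,126),.064),c((374,308),.064))
print("wall end",c((634,155),.034),c((620,337),.034))
print("key rear",c((627,205),.040),c((620,280),.040),"front",c((464,194),.040),c((464,270),.040))
q=ctrl.camera_params("scene")
c=lambda X,z:at(q,crop(X,265,150,8),z)
print("scene hood near",c((262,150),.064),c((312,245),.064),"far",c((440,72),.064),c((502,178),.064))
print("scene wall end",c((92,262),.034),c((150,357),.034))
E
```

```text
tipL,R [ 0.64   -0.3282  0.026 ] [ 0.6405 -0.3457  0.026 ]
handle front [ 0.5357 -0.3229  0.037 ] [ 0.5363 -0.3502  0.037 ] back [ 0.4571 -0.3228  0.037 ] [ 0.4577 -0.3474  0.037 ]
mat [array([ 0.6635, -0.235 ]), array([ 0.6767, -0.3818]), array([ 0.4307, -0.4031]), array([ 0.4179, -0.2564])]
hood top far [0.5034 0.1572 0.064 ] [0.4454 0.1605 0.064 ] near [0.4974 0.073  0.064 ] [0.4413 0.0753 0.064 ]
wall end [ 0.4927 -0.0016  0.034 ] [0.4352 0.0011 0.034 ]
key rear [ 0.4764 -0.0001  0.04  ] [0.4528 0.0014 0.04  ] front [0.4787 0.0512 0.04  ] [0.4548 0.0504 0.04  ]
scene hood near [0.4474 0.0768 0.064 ] [0.4968 0.0703 0.064 ] far [0.4488 0.1595 0.064 ] [0.5059 0.1526 0.064 ]
scene wall end [0.4431 0.0015 0.034 ] [ 0.4942 -0.0009  0.034 ]
```

```bash
python3 -m handwheel '[[[50,45,0,0,0,-0.08,1],[90,85,0,0,0,-0.16,1],[130,125,0,0,0,-0.24,1],[165,160,0,0,0,-0.32,1],[200,195,-20,0,0,-0.372,1],[235,225,-50,0,0,-0.372,1],[265,250,-80,0,0,-0.372,1],[287,272,-110,0,0,-0.372,1],[287,272,-110,0,0,-0.372,1],[287,272,-110,0,0,-0.372,1]]]' 40; python3 - <<'E'
from bench import ctrl
from h import *
import cv2
np.set_printoptions(precision=4,suppress=True)
s=ctrl.read_state();print(s["eef_pos"],s["ee_rot"])
p=ctrl.camera_params("wrist");a=ctrl.camera("wrist");np.save("w1.npy",p,allow_pickle=True)
for z,x in [(.026,.122),(.037,.022),(.037,-.058)]: print(proj(p,[.516+x,-.336,z]))
cv2.imwrite("pics/c1.png",a)
E
```

```text
clock: 1.15
eef_pos: [0.5168, -0.3302, 0.119]
ee_rot: [[-0.004, -0.005, -1.0], [0.007, -1.0, 0.005], [-1.0, -0.007, 0.004]]
force: [-0.2, -0.3, 0.7]
gripper_width: 0.0871
[ 0.5168 -0.3302  0.119 ] [[-0.0039 -0.0049 -1.    ]
 [ 0.0073 -1.      0.0049]
 [-1.     -0.0072  0.0039]]
[286.8528  28.3047]
[287.0472 185.2673]
[286.9951 289.8258]
```

View pics/c1.png

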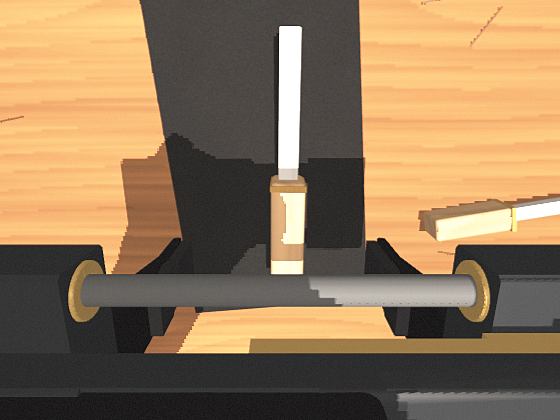

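Wrist view: nose end at (279–302, 26), handle from (271–306, 183) running down under the crossbar. This matches the prediction within 2–3 px.

```bash
python3 - <<'E'
from h import *
np.set_printoptions(precision=4,suppress=True)
p=np.load("w1.npy",allow_pickle=True).item()
for uv,z in [((279,26),.026),((302,26),.026),((271,186),.037),((306,186),.037),((271.5,255),.037),((304,255),.037)]: print(uv,at(p,uv,z))
E
```

```text
(279, 26) [ 0.6394 -0.331   0.026 ]
(302, 26) [ 0.6393 -0.3456  0.026 ]
(271, 186) [ 0.5375 -0.325   0.037 ]
(306, 186) [ 0.5374 -0.349   0.037 ]
(271.5, 255) [ 0.4862 -0.3247  0.037 ]
(304, 255) [ 0.4862 -0.3483  0.037 ]
```

```bash
python3 -m handwheel '[[[0,-6.5,-30,-0.007,-0.004,-0.007,1],[0,-6.5,-60,-0.007,-0.004,-0.007,1],[0,-6.5,-85,-0.007,-0.004,-0.007,1],[0,-6.5,-101,-0.007,-0.004,-0.007,1],[0,-6.5,-101,-0.007,-0.004,-0.007,1],[0,-6.5,-101,-0.007,-0.004,-0.007,1]]]' 40
python3 -m handwheel '[[[0,0,0,0,0,0,0.3],[0,0,0,0,0,0,0.2],[0,0,0,0,0,0,0.1],[0,0,0,0,0,0,0],[0,0,0,0,0,0,0],[0,0,0,0,0,0,0],[0,0,0,0,0,0,0],[0,0,0,0,0,0,0],[0,0,0,0,0,0,0],[0,0,0,0,0,0,0]]]' 40
```

```text
clock: 1.8
eef_pos: [0.5161, -0.3412, 0.0209]
ee_rot: [[0.002, -0.016, -1.0], [-0.004, -1.0, 0.016], [-1.0, 0.004, -0.002]]
force: [1.3, -0.3, 0.4]
gripper_width: 0.0869
clock: 2.8
eef_pos: [0.5161, -0.3409, 0.0208]
ee_rot: [[0.002, -0.016, -1.0], [-0.004, -1.0, 0.016], [-1.0, 0.004, -0.002]]
force: [1.1, 1.6, 0.0]
gripper_width: 0.0243
```

```bash
python3 -m handwheel '[[[0,0,15,0,0,0,0],[0,0,40,0,0,0,0],[0,0,70,0,0,0,0],[0,0,90,0,0,0,0],[0,0,90,0,0,0,0],[0,0,90,0,0,0,0]]]' 40; python3 - <<'E'
from bench import ctrl
import cv2
cv2.imwrite("pics/d1.png",ctrl.camera("wrist"))
E
```

```text
clock: 3.4
eef_pos: [0.516, -0.3411, 0.1112]
ee_rot: [[0.003, -0.016, -1.0], [-0.004, -1.0, 0.016], [-1.0, 0.004, -0.003]]
force: [-0.5, 0.5, -1.2]
gripper_width: 0.0234
```

View pics/d1.png

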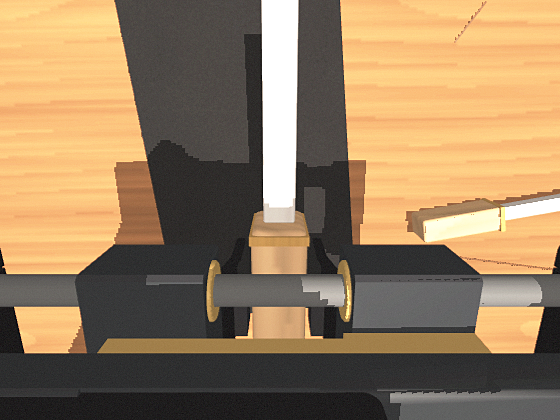

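```bash
python3 -m handwheel '[[[0,10,0,0,0,0.14,0],[0,30,0,0,0,0.28,0],[0,50,0,0,0,0.42,0],[-5,70,0,0,0,0.56,0],[-10,90,0,0,0,0.7,0],[-20,110,0,0,0,0.84,0],[-30,130,0,0,0,0.98,0],[-40,145,0,0,0,1.12,0],[-50,160,0,0,0,1.26,0],[-58,175,0,0,0,1.4,0],[-60,188,0,0,0,1.525,0],[-60,188,0,0,0,1.525,0]]]' 40; python3 -m handwheel '[[[0,0,0,0,0,0,0],[0,0,0,0,0,0,0]]]'; python3 - <<'E'
from bench import ctrl
import cv2,numpy as np
s=ctrl.read_state();print(s["eef_pos"],s["ee_rot"],s["joint_pos"])
np.save("w2.npy",ctrl.camera_params("wrist"),allow_pickle=True)
cv2.imwrite("pics/e1.png",ctrl.camera("wrist"))
cv2.imwrite("pics/e2.png",cv2.resize(ctrl.camera("top")[190:290,180:320],None,fx=5,fy=5,interpolation=cv2.INTER_CUBIC))
E
```

```text
clock: 4.65
eef_pos: [0.454, -0.1506, 0.1086]
ee_rot: [[0.0, 0.998, -0.059], [0.002, -0.059, -0.998], [-1.0, 0.0, -0.002]]
force: [0.0, 0.6, -1.6]
gripper_width: 0.0237
clock: 4.85
eef_pos: [0.4535, -0.1511, 0.1079]
ee_rot: [[-0.001, 0.998, -0.062], [0.003, -0.062, -0.998], [-1.0, -0.001, -0.003]]
force: [0.4, 0.3, -1.4]
gripper_width: 0.0236
[ 0.45353261 -0.15108541  0.10787197] [[-9.66997515e-04  9.98082102e-01 -6.18965518e-02]
 [ 2.64749730e-03 -6.18938086e-02 -9.98079229e-01]
 [-9.99996028e-01 -1.12901109e-03 -2.58256851e-03]] [ 0.78509739  0.0920738  -0.53597179  1.99946006  0.05104025  1.06506002
  0.1642365 ]
```

View pics/e1.png

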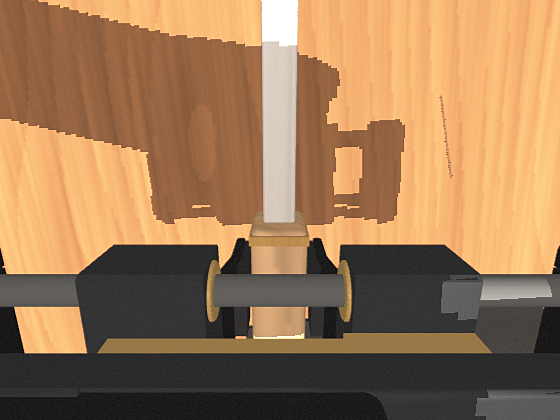

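View pics/e2.png

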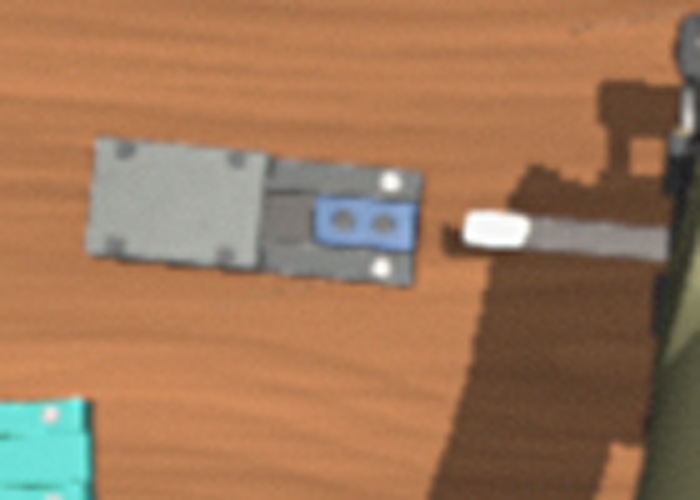

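```bash
python3 - <<'E'
from bench import ctrl
from h import *
np.set_printoptions(precision=4,suppress=True)
p=ctrl.camera_params("top")
c=lambda X,z:at(p,crop(X,180,190,5),z)
print("tip",c((464,211),.113),c((464,247),.113))
print("expected",np.array([.4535,-.1511])+.122*np.array([.062,.998]))
print("end",c((423,172),.034),c((411,287),.034))
print("mouth",c((266,153),.064),c((257,270),.064),"far",c((96,138),.064),c((86,254),.064))
print("key rear",c((417,201),.04),c((413,250),.04),"front",c((315,196),.04),c((315,245),.04))
E
```

```text
tip [ 0.4681 -0.0262  0.113 ] [ 0.4512 -0.0267  0.113 ]
expected [ 0.4611 -0.0293]
end [ 0.4926 -0.0026  0.034 ] [0.4344 0.0018 0.034 ]
mouth [0.4977 0.0737 0.064 ] [0.4399 0.076  0.064 ] far [0.5031 0.1579 0.064 ] [0.4458 0.1602 0.064 ]
key rear [ 0.4774 -0.0003  0.04  ] [0.4527 0.001  0.04  ] front [0.4787 0.0511 0.04  ] [0.4541 0.0503 0.04  ]
```

```bash
python3 -m handwheel '[[[2,0,-25,0,0,-0.005,0],[2,0,-50,0,0,-0.005,0],[2,0,-70,0,0,-0.005,0],[2,0,-78,0,0,-0.005,0],[2,0,-78,0,0,-0.005,0],[2,0,-78,0,0,-0.005,0],[2,0,-78,0,0,-0.005,0]]]' 40; python3 - <<'E'
from bench import ctrl
import cv2,numpy as np
s=ctrl.read_state();print(s["eef_pos"])
cv2.imwrite("pics/f2.png",cv2.resize(ctrl.camera("top")[190:290,180:320],None,fx=5,fy=5,interpolation=cv2.INTER_CUBIC))
cv2.imwrite("pics/f3.png",cv2.resize(ctrl.camera("scene")[150:225,235:345],None,fx=7,fy=7,interpolation=cv2.INTER_CUBIC))
E
```

```text
clock: 5.65
eef_pos: [0.4569, -0.1517, 0.0314]
ee_rot: [[0.002, 0.998, -0.067], [0.001, -0.067, -0.998], [-1.0, 0.002, -0.002]]
force: [-0.1, 0.6, -0.6]
gripper_width: 0.0238
[ 0.456937   -0.15166773  0.03138832]
```

View pics/f2.png

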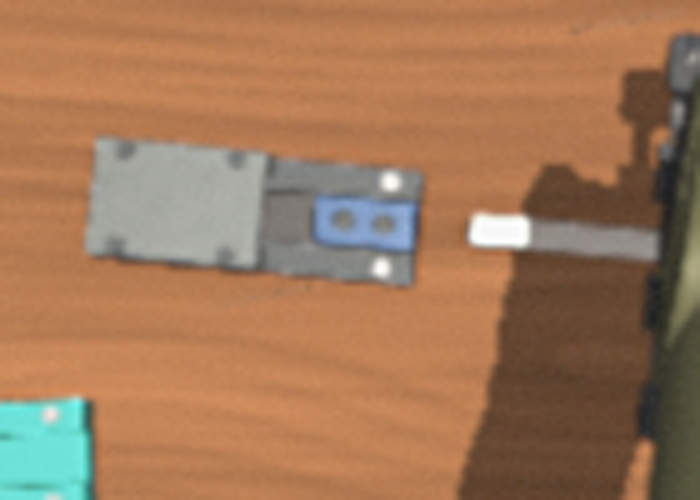

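View pics/f3.png

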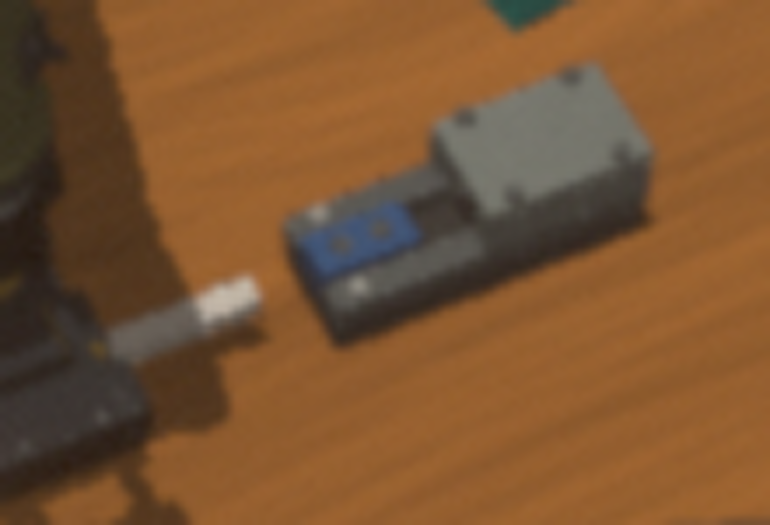

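```bash
python3 - <<'E'
from bench import ctrl
from h import *
np.set_printoptions(precision=4,suppress=True)
p=ctrl.camera_params("top")
c=lambda X,z:at(p,crop(X,180,190,5),z)
print("tip",c((470,213),.037),c((470,248),.037),c((470,230.5),.037))
print("nose back",c((655,228),.037),c((655,261),.037))
q=ctrl.camera_params("scene")
c=lambda X,z:at(q,crop(X,235,150,7),z)
print("scene tip",c((248,277),.037),c((263,297),.037))
print("end",c((285,222),.034),c((335,305),.034))
print("key rear",c((298,235),.04),c((320,279),.04),"front",c((402,203),.04),c((424,241),.04))
print("hood mouth",c((435,128),.064),c((482,208),.064),"far",c((598,62),.064),c((652,152),.064))
E
```

```text
tip [ 0.4722 -0.027   0.037 ] [ 0.4546 -0.0275  0.037 ] [ 0.4634 -0.0272  0.037 ]
nose back [ 0.4669 -0.1204  0.037 ] [ 0.4503 -0.1207  0.037 ]
scene tip [ 0.4586 -0.0291  0.037 ] [ 0.4715 -0.0284  0.037 ]
end [0.4384 0.0012 0.034 ] [ 0.4894 -0.0013  0.034 ]
key rear [0.4513 0.0009 0.04  ] [ 0.4773 -0.0023  0.04  ] front [0.4591 0.0511 0.04  ] [0.4823 0.0491 0.04  ]
hood mouth [0.4449 0.0761 0.064 ] [0.4937 0.0717 0.064 ] far [0.4491 0.161  0.064 ] [0.5048 0.1548 0.064 ]
```

```bash
python3 -m handwheel '[[[-1.5,4,0,0,0,0,0],[-1.2,8,0,0,0,0,0],[-0.7,12,0,0,0,0,0],[-0.3,16,0,0,0,0,0],[0,20,0,0,0,0,0],[0,20,0,0,0,0,0],[0,20,0,0,0,0,0]]]' 40; python3 - <<'E'
from bench import ctrl
import cv2,numpy as np
print(ctrl.read_state()["force"])
cv2.imwrite("pics/g2.png",cv2.resize(ctrl.camera("top")[190:290,180:320],None,fx=5,fy=5,interpolation=cv2.INTER_CUBIC))
cv2.imwrite("pics/g3.png",cv2.resize(ctrl.camera("scene")[150:225,235:345],None,fx=7,fy=7,interpolation=cv2.INTER_CUBIC))
print(ctrl.read_state()["force"])
E
```

```text
clock: 6.45
eef_pos: [0.4567, -0.1315, 0.0312]
ee_rot: [[0.001, 0.998, -0.066], [0.001, -0.066, -0.998], [-1.0, 0.001, -0.001]]
force: [-0.3, -0.1, -0.9]
gripper_width: 0.0238
[-0.30727931 -0.1320956  -0.87316939]
[-0.38535344  0.32843321 -0.87237529]
```

View pics/g2.png

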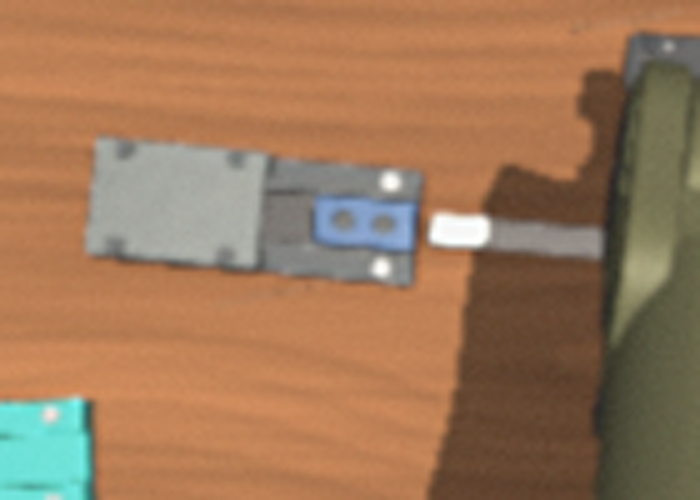

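View pics/g3.png

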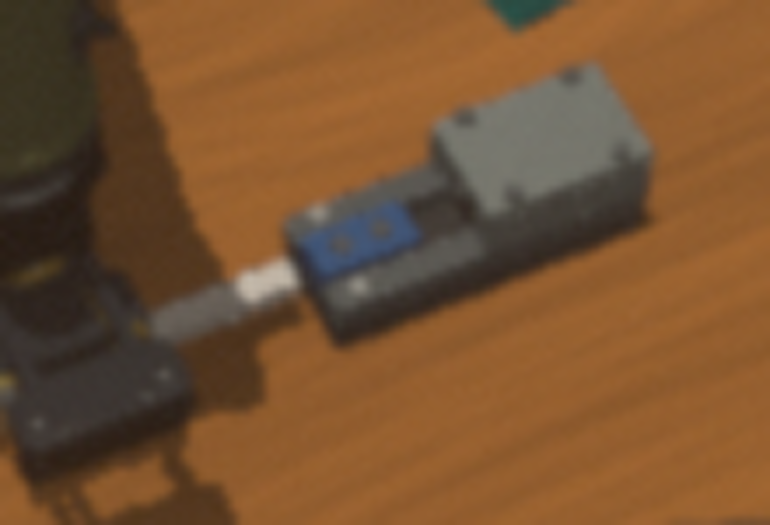

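```bash
python3 -m handwheel '[[[0.2,2,0,0,0,0,0],[0.3,4,0,0,0,0,0],[0.4,6,0,0,0,0,0],[0.5,8,0,0,0,0,0],[0.7,10,0,0,0,0,0],[0.8,12,0,0,0,0,0],[0.9,14,0,0,0,0,0],[1.1,16,0,0,0,0,0],[1.2,18,0,0,0,0,0],[1.4,20,0,0,0,0,0]]]' 40; python3 - <<'E'
from bench import ctrl
import cv2,numpy as np
cv2.imwrite("pics/i2.png",cv2.resize(ctrl.camera("top")[190:290,180:320],None,fx=5,fy=5,interpolation=cv2.INTER_CUBIC))
print(ctrl.read_state()["force"])
E
```

```text
clock: 7.55
eef_pos: [0.4581, -0.1116, 0.0312]
ee_rot: [[0.001, 0.998, -0.067], [0.001, -0.067, -0.998], [-1.0, 0.001, -0.001]]
force: [0.0, -1.7, -1.9]
gripper_width: 0.0236
[ 0.34177266  0.41472522 -0.9034843 ]
```

View pics/i2.png

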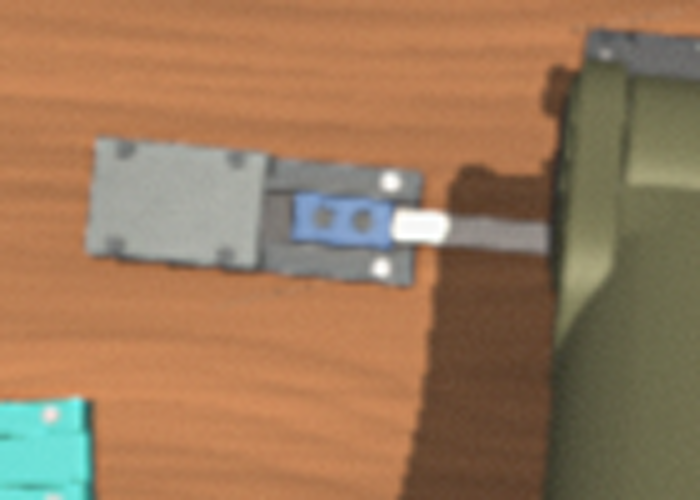

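```bash
python3 -m handwheel '[[[0.1,2,0,0,0,0,0],[0.3,4,0,0,0,0,0],[0.4,6,0,0,0,0,0],[0.5,8,0,0,0,0,0],[0.7,10,0,0,0,0,0],[0.8,12,0,0,0,0,0]]]' 40; python3 -m handwheel '[[[0.1,1.5,0,0,0,0,0],[0.2,3,0,0,0,0,0],[0.3,4.5,0,0,0,0,0],[0.4,6,0,0,0,0,0]]]'; python3 -m handwheel '[[[0.1,1.5,0,0,0,0,0],[0.2,3,0,0,0,0,0],[0.3,4.5,0,0,0,0,0],[0.4,6,0,0,0,0,0]]]'
```

```text
clock: 8.2
eef_pos: [0.4589, -0.099, 0.0312]
ee_rot: [[0.002, 0.998, -0.066], [0.002, -0.066, -0.998], [-1.0, 0.001, -0.002]]
force: [0.4, -0.6, -1.3]
gripper_width: 0.0234
clock: 8.6
eef_pos: [0.4593, -0.093, 0.0312]
ee_rot: [[0.001, 0.998, -0.066], [0.002, -0.066, -0.998], [-1.0, 0.001, -0.002]]
force: [0.9, -0.5, -1.3]
gripper_width: 0.0236
clock: 9.0
eef_pos: [0.4599, -0.0875, 0.0313]
ee_rot: [[0.002, 0.998, -0.067], [0.001, -0.067, -0.998], [-1.0, 0.002, -0.001]]
force: [-0.5, -3.0, -1.3]
gripper_width: 0.0238
```

```bash
for i in 1; do python3 -m handwheel '[[[0.1,1.5,0,0,0,0,0],[0.2,3,0,0,0,0,0]]]' ; done; python3 -m handwheel '[[[0.1,1.5,0,0,0,0,0],[0.2,3,0,0,0,0,0]]]'; python3 -m handwheel '[[[0.1,1.5,0,0,0,0,0],[0.2,3,0,0,0,0,0]]]'
```

```text
clock: 9.2
eef_pos: [0.4602, -0.0848, 0.0314]
ee_rot: [[0.002, 0.998, -0.067], [0.0, -0.067, -0.998], [-1.0, 0.002, -0.0]]
force: [-0.0, -3.3, -1.8]
gripper_width: 0.024
clock: 9.4
eef_pos: [0.4604, -0.0818, 0.0314]
ee_rot: [[0.002, 0.998, -0.067], [0.0, -0.067, -0.998], [-1.0, 0.002, -0.0]]
force: [1.2, -2.9, -2.2]
gripper_width: 0.0236
clock: 9.6
eef_pos: [0.4606, -0.0786, 0.0314]
ee_rot: [[0.002, 0.998, -0.067], [0.0, -0.067, -0.998], [-1.0, 0.002, -0.0]]
force: [1.3, -2.7, -1.3]
gripper_width: 0.0235
```

```bash
python3 -m handwheel '[[[0.1,1,0,0,0,0,0],[0.1,2,0,0,0,0,0]]]' | grep -E "eef|force"; python3 -m handwheel '[[[0.1,1,0,0,0,0,0],[0.1,2,0,0,0,0,0]]]'| grep -E "eef|force";  python3 -m handwheel '[[[0.1,1,0,0,0,0,0],[0.1,2,0,0,0,0,0]]]'| grep -E "eef|force"
```

```text
eef_pos: [0.4608, -0.0764, 0.0314]
force: [0.7, -2.9, -1.5]
eef_pos: [0.461, -0.0743, 0.0314]
force: [0.1, -2.6, -2.0]
eef_pos: [0.4612, -0.0722, 0.0314]
force: [0.5, -1.8, -1.0]
```

```bash
python3 -m handwheel '[[[0.1,1,0,0,0,0,0],[0.1,2,0,0,0,0,0]]]' | grep -E "eef|force"; python3 -m handwheel '[[[0.1,1,0,0,0,0,0]]]'| grep -E "eef|force"
```

```text
eef_pos: [0.4613, -0.07, 0.0314]
force: [1.1, -3.2, -2.0]
eef_pos: [0.4614, -0.0689, 0.0314]
force: [0.9, -1.4, -2.2]
```

```bash
cat > chk.py <<'E'
from bench import ctrl
import sys
s=ctrl.read_state();print(s["clock"],s["eef_pos"].round(4),s["force"].round(1)); sys.exit(0 if s["force"][1]>-5 else 1)
E
python3 -m handwheel '[[[0.1,1,0,0,0,0,0]]]' >/dev/null && python3 chk.py && python3 -m handwheel '[[[0.1,1,0,0,0,0,0]]]' >/dev/null && python3 chk.py && python3 -m handwheel '[[[0.1,1,0,0,0,0,0]]]' >/dev/null && python3 chk.py && python3 -m handwheel '[[[0.1,1,0,0,0,0,0]]]' >/dev/null && python3 chk.py && python3 -m handwheel '[[[0.1,1,0,0,0,0,0]]]' >/dev/null && python3 chk.py && python3 -m handwheel '[[[0.1,1,0,0,0,0,0]]]' >/dev/null && python3 chk.py && python3 -m handwheel '[[[0.1,1,0,0,0,0,0]]]' >/dev/null && python3 chk.py && python3 -m handwheel '[[[0.1,1,0,0,0,0,0]]]' >/dev/null && python3 chk.py
```

```text
10.6 [ 0.4616 -0.0678  0.0314] [ 0.8 -2.  -2.2]
10.7 [ 0.4616 -0.0667  0.0314] [ 1.3 -3.6 -1.6]
10.8 [ 0.4618 -0.0656  0.0314] [ 1.5 -2.1 -2. ]
10.9 [ 0.4618 -0.0645  0.0314] [ 0.6 -2.9 -2.1]
11.0 [ 0.462  -0.0634  0.0314] [ 0.7 -2.2 -0.9]
11.1 [ 0.4621 -0.0623  0.0314] [ 0.3 -2.6 -1.4]
11.2 [ 0.4622 -0.0612  0.0314] [ 0.9 -2.5 -1.7]
11.3 [ 0.4623 -0.0602  0.0314] [ 0.1 -5.1 -1.5]
```

```bash
python3 -m handwheel '[[[0,0.5,0,0,0,0,0]]]' >/dev/null ; python3 chk.py; python3 -m handwheel '[[[0,0,0,0,0,0,0]]]' >/dev/null ; python3 chk.py
```

```text
11.4 [ 0.4623 -0.0602  0.0315] [ 0.7 -5.3 -0.8]
11.5 [ 0.4623 -0.0602  0.0315] [ 1.2 -2.6 -1.6]
```

```bash
python3 -m handwheel '[[[0.1,1,0,0,0,0,0]]]' >/dev/null ; python3 chk.py; python3 -m handwheel '[[[0.1,0.6,0,0,0,0,0]]]' >/dev/null ; python3 chk.py
```

```text
11.6 [ 0.4623 -0.06    0.0315] [ 0.3 -6.3 -0.2]
11.7 [ 0.4623 -0.0601  0.0316] [ 0.4 -4.3 -0.8]
```

```bash
python3 -m handwheel '[[[0.1,1,0,0,0,0,0],[0.1,1.6,0,0,0,0,0],[0.1,1.6,0,0,0,0,0]]]' >/dev/null ; python3 chk.py; python3 -m handwheel '[[[0.1,1.6,0,0,0,0,0],[0.1,1.6,0,0,0,0,0]]]' >/dev/null; python3 chk.py
```

```text
12.0 [ 0.4623 -0.0599  0.0317] [-0.5 -7.1 -0.6]
12.2 [ 0.4622 -0.0599  0.0318] [ 1.  -7.3  0.2]
```

```bash
python3 -m handwheel '[[[0.1,1.6,0,0,0,0,0],[0.1,2.4,0,0,0,0,0],[0.1,2.4,0,0,0,0,0],[0.1,2.4,0,0,0,0,0]]]' >/dev/null ; python3 chk.py;  python3 - <<'E'
from bench import ctrl
import cv2,numpy as np
a=ctrl.camera("top");b=ctrl.camera("scene")
cv2.imwrite("pics/k2.png",cv2.resize(a[190:290,180:320],None,fx=5,fy=5,interpolation=cv2.INTER_CUBIC))
cv2.imwrite("pics/k3.png",cv2.resize(b[150:225,235:345],None,fx=7,fy=7,interpolation=cv2.INTER_CUBIC))
print(ctrl.read_state()["force"])
E
```

```text
12.6 [ 0.4621 -0.0597  0.032 ] [-0.6 -7.6 -1.7]
[-0.16195558 -8.57272396  0.06514093]
```

View pics/k2.png

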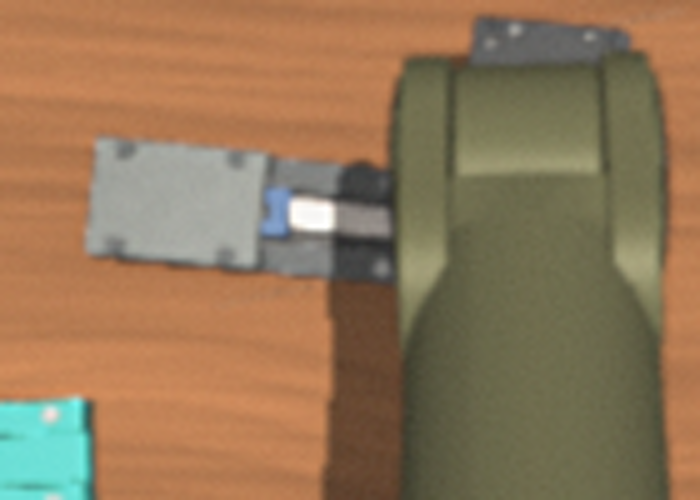

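View pics/k3.png

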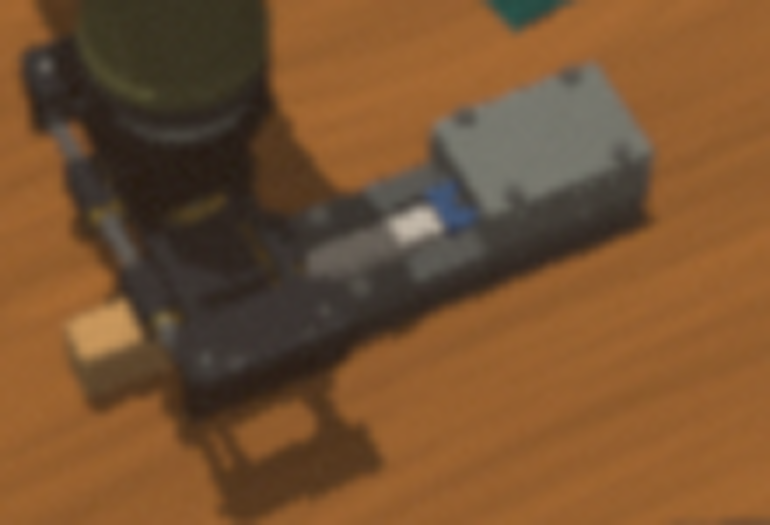

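```bash
python3 -m handwheel '[[[0.1,1,0,0,0,0,0],[0,0.5,0,0,0,0,0],[0,0,0,0,0,0,0],[0,-0.5,0,0,0,0,0],[-0.1,-1,0,0,0,0,0],[-0.2,-2,0,0,0,0,0],[-0.3,-4,0,0,0,0,0],[-0.6,-8,0,0,0,0,0],[-1,-14,0,0,0,0,0],[-1.4,-20,0,0,0,0,0]]]'; python3 -m handwheel '[[[-0.7,-10,0,0,0,0,0],[-1.4,-20,0,0,0,0,0],[-2.1,-30,0,0,0,0,0],[-2.8,-40,0,0,0,0,0],[-3.5,-50,0,0,0,0,0],[-4.2,-60,0,0,0,0,0],[-5,-75,0,0,0,0,0],[-5.5,-85,0,0,0,0,0],[-5.5,-85,0,0,0,0,0]]]';  python3 - <<'E'
from bench import ctrl
import cv2,numpy as np
a=ctrl.camera("top");b=ctrl.camera("scene")
cv2.imwrite("pics/l2.png",cv2.resize(a[190:290,180:320],None,fx=5,fy=5,interpolation=cv2.INTER_CUBIC))
cv2.imwrite("pics/l3.png",cv2.resize(b[150:225,235:345],None,fx=7,fy=7,interpolation=cv2.INTER_CUBIC))
E
```

```text
clock: 13.7
eef_pos: [0.4606, -0.0802, 0.0319]
ee_rot: [[0.001, 0.998, -0.07], [-0.009, -0.07, -0.997], [-1.0, 0.002, 0.009]]
force: [0.1, -0.2, -1.7]
gripper_width: 0.0237
clock: 14.6
eef_pos: [0.4548, -0.1673, 0.0319]
ee_rot: [[0.001, 0.997, -0.073], [-0.009, -0.073, -0.997], [-1.0, 0.002, 0.009]]
force: [0.1, -0.1, -1.3]
gripper_width: 0.0236
```

View pics/l2.png

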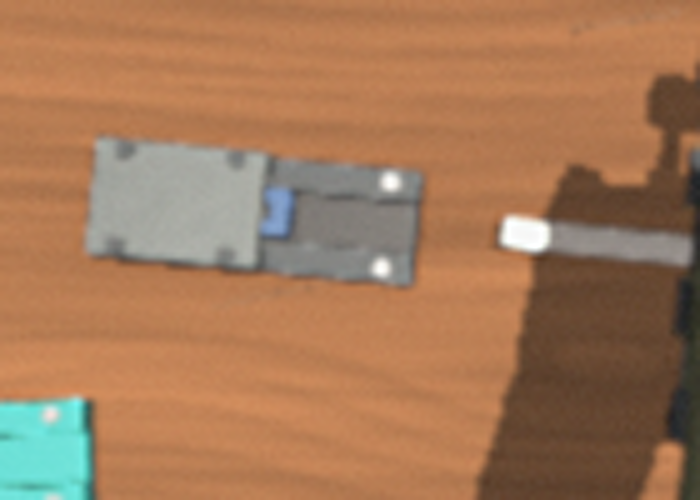

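View pics/l3.png

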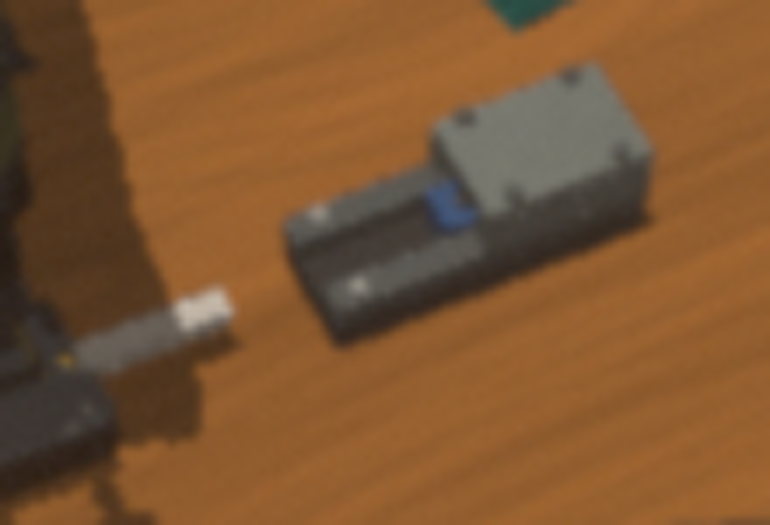

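Key rear edge now sits at (292,211), just short of the mouth, and the bar is clear of the channel with no slip visible. Carrying it back to the mat.

```bash
python3 -m handwheel '[[[0,-5,30,0,0,0,0],[0,-15,60,0,0,-0.1,0],[5,-30,70,0,0,-0.24,0],[10,-45,70,0,0,-0.38,0],[15,-60,70,0,0,-0.52,0],[20,-75,70,0,0,-0.66,0],[30,-95,70,0,0,-0.8,0],[40,-115,70,0,0,-0.94,0],[50,-135,70,0,0,-1.08,0],[55,-150,70,0,0,-1.22,0],[60,-165,70,0,0,-1.36,0],[61,-172,70,0,0,-1.51,0]]]' 40; python3 -m handwheel '[[[0,0,0,0,0,0,0],[0,0,0,0,0,0,0]]]'; python3 - <<'E'
from bench import ctrl
import cv2,numpy as np
cv2.imwrite("pics/m1.png",ctrl.camera("wrist"))
E
```

```text
clock: 15.9
eef_pos: [0.5166, -0.3376, 0.1015]
ee_rot: [[-0.008, -0.016, -1.0], [-0.001, -1.0, 0.016], [-1.0, 0.001, 0.008]]
force: [-0.2, 0.8, -1.5]
gripper_width: 0.0238
clock: 16.1
eef_pos: [0.5169, -0.3364, 0.1011]
ee_rot: [[-0.008, -0.012, -1.0], [-0.0, -1.0, 0.012], [-1.0, 0.0, 0.008]]
force: [0.2, 0.5, -1.2]
gripper_width: 0.0234
```

View pics/m1.png

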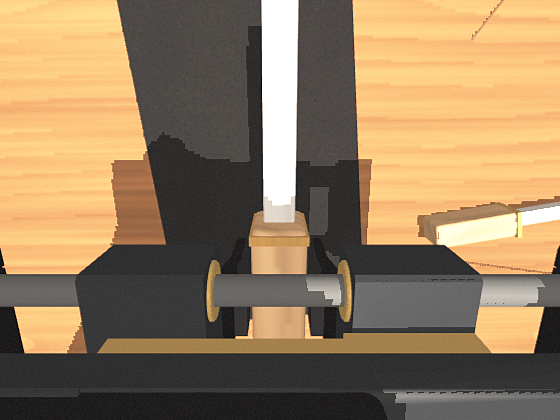

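```bash
python3 -m handwheel '[[[0,0,-30,0,-0.008,0,0],[0,0,-55,0,-0.008,0,0],[0,0,-68,0,-0.008,0,0],[0,0,-74,0,-0.008,0,0],[0,0,-77,0,-0.008,0,0],[0,0,-78,0,-0.008,0,0],[0,0,-78,0,-0.008,0,0]]]' 40; python3 -m handwheel '[[[0,0,0,0,0,0,0]]]'
```

```text
clock: 16.85
eef_pos: [0.5176, -0.3365, 0.0242]
ee_rot: [[0.001, -0.011, -1.0], [-0.001, -1.0, 0.011], [-1.0, 0.001, -0.001]]
force: [0.2, -0.2, -2.0]
gripper_width: 0.0239
clock: 16.95
eef_pos: [0.5181, -0.3368, 0.025]
ee_rot: [[0.002, -0.011, -1.0], [-0.002, -1.0, 0.011], [-1.0, 0.002, -0.002]]
force: [0.7, -0.3, -1.8]
gripper_width: 0.024
```

```bash
python3 -m handwheel '[[[0,0,-2,0,0,0,0],[0,0,-3.5,0,0,0,0],[0,0,-3.5,0,0,0,0]]]'; python3 -m handwheel '[[[0,0,-1,0,0,0,0],[0,0,-1,0,0,0,0]]]'
```

```text
clock: 17.25
eef_pos: [0.5179, -0.3368, 0.0214]
ee_rot: [[0.002, -0.011, -1.0], [-0.002, -1.0, 0.011], [-1.0, 0.002, -0.002]]
force: [-0.3, -0.2, -1.3]
gripper_width: 0.0239
clock: 17.45
eef_pos: [0.518, -0.3369, 0.0208]
ee_rot: [[0.002, -0.011, -1.0], [-0.002, -1.0, 0.011], [-1.0, 0.002, -0.002]]
force: [0.6, 0.1, 2.0]
gripper_width: 0.0234
```

Touchdown (Fz +2 N). Release partway, open, and lift.

```bash
python3 -m handwheel '[[[0,0,0,0,0,0,0.35],[0,0,0,0,0,0,0.5],[0,0,0,0,0,0,0.7],[0,0,0,0,0,0,0.9],[0,0,0,0,0,0,0.9],[0,0,0,0,0,0,0.9],[0,0,20,0,0,0,0.9],[0,0,50,0,0,0,0.9],[0,0,90,0,0,0,0.9],[0,0,130,0,0,0,0.9],[0,0,150,0,0,0,0.9],[0,0,150,0,0,0,0.9]]]'; python3 - <<'E'
from bench import ctrl
import cv2,numpy as np
cv2.imwrite("pics/n1.png",ctrl.camera("wrist"))
a=ctrl.camera("top");cv2.imwrite("pics/n2.png",a)
cv2.imwrite("pics/n3.png",ctrl.camera("scene"))
cv2.imwrite("pics/n4.png",cv2.resize(a[190:290,180:320],None,fx=5,fy=5,interpolation=cv2.INTER_CUBIC))
E
```

```text
clock: 18.65
eef_pos: [0.5202, -0.338, 0.1752]
ee_rot: [[0.008, -0.011, -1.0], [-0.006, -1.0, 0.011], [-1.0, 0.006, -0.008]]
force: [0.4, 0.4, 0.3]
gripper_width: 0.078
```

View pics/n1.png

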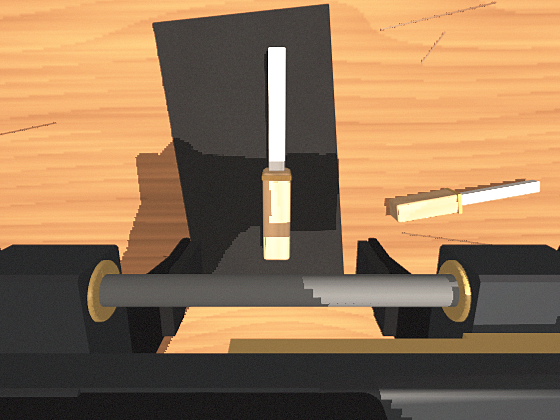

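View pics/n3.png

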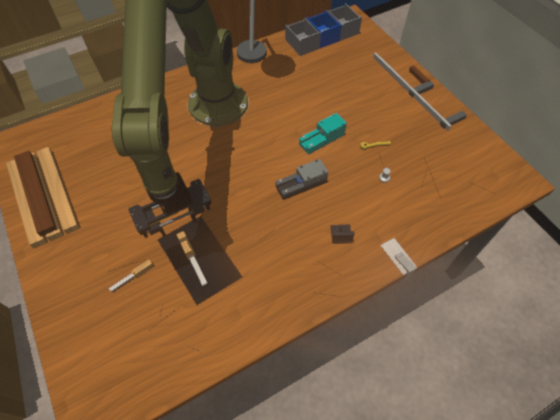

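View pics/n4.png

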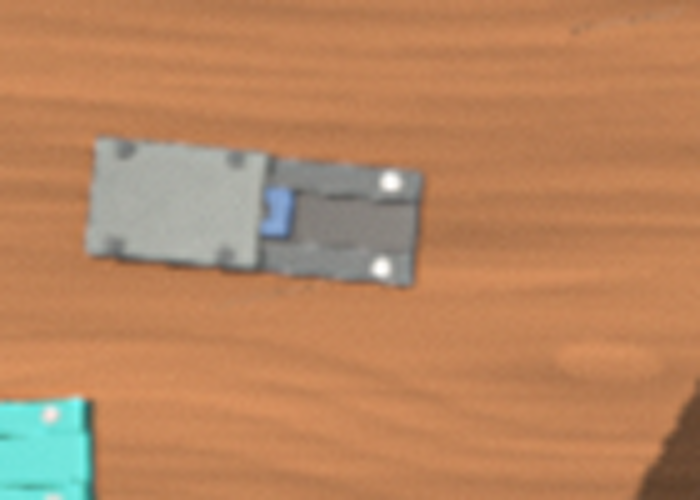

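The bar lies flat on the mat and the fingers are clear: handle (263–291, 170–260), nose to (277,47). The bystanders have not moved. The key's rear is at (292,211) in the crop. I'll run one number check of that against the tool position at contact, then hand in.

```bash
python3 - <<'E'
from bench import ctrl
from h import *
p=ctrl.camera_params("top")
print("rear now",at(p,crop((292,211),180,190,5),.04), "tip at contact y (top frame) ",-.0602+.122*.998+.0024)
ctrl.job_done()
E
```

```text
rear now [0.47086422 0.06241433 0.04      ] tip at contact y (top frame)  0.06395600000000001
the job is handed in; nothing more can be done
```

I picked the larger wooden-handled bar off the mat and pushed the key along the channel of the dark jig and under the hood. Then I backed the bar out, laid it where it came from on the mat, and handed the job in at about 19 s. No verdict was reported.

- **Pushing force:** it took about 3 N through the shoe. At an estimated 38–39 mm past the mouth the key stopped moving and the force rose. It was still blocked at about 8.6 N, the highest reading. I took that as the stop, because the shoe never needs more than 7 N and the position is within the 25–55 mm range.
- **Bar and bystanders:** the last pictures show the bar flat on the mat with the fingers well clear. By eye in the scene picture, the bystanders are where they started.
- **One small disagreement:** the top camera puts the key's rear end about 1.5 mm short of where the bar tip was at first contact. About that same shift shows between the picture under load and the one after backing off. Spring-back explains roughly 0.7 mm under load, and the camera is only good to about 2 mm. I did not push again to check the gap, which must be under 1.5 mm, so it is inferred and not measured.

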